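# Clear the locating nest and hold a valve block in its corner

## Robot

A 6-joint arm with a two-finger parallel gripper is mounted at the origin on the work surface. World frame = base frame: x ahead of the robot, y to its left, z up, the work surface at z = 0. Lengths are in m, angles in rad, forces in N, time in s.
With the tool pointing down it reaches from about 0.425 to 0.95 m from the base axis. Payload 3.5 kg.
Tool frame: the origin (TCP) lies at the very end of the fingers, on their centre line; the grasp point (between the pads) lies 19 mm behind it (ctrl.grip_point_offset is the distance from the TCP to the grasp point, in m); z points along the fingers, y is the line along which they close (so a half turn about z gives the same grasp; the last joint's range is limited). The gripper opens to 85 mm and grips with 20 to 120 N. Pads are 22 mm wide; open, the fingers measure 114 mm over their backs; the gripper's body (76 mm by 85 mm) begins 54 mm behind the grasp point. The pads swing forward as they close: fully open they stand 13 mm farther back than shut.
Start: joints at [1.036, 0.286, 1.577, -0, 1.279, -0.15], TCP at [0.253, 0.626, 0.231] pointing down, gripper open.
Joint ranges: [-2.77, 2.77], [-0.9, 2.22], [0.21, 2.48], [-1.53, 4.67], [0.24, 2.81], [-2.84, 2.84]. Speed limits (rad/s): [2.79, 2.79, 3.14, 3.14, 3.14, 3.14].

## Interface

Orientations are given as a unit quaternion [x, y, z, w].
In Python, from plant import ctrl gives the robot as it stands. The module is installed in compiled form; this text tells all that it offers.
- The arm moves only by the shell command python3 -m pendant 'ROWS' [OPENING] [FORCE]. ROWS is JSON, a list of rows, each an object of numbers: "dx", "dy", "dz": the shift along the tool's x, y, z in cm; "twist": the turn about the tool's z in degrees. A call has 1 to 10 rows; each row is the pose to reach, as a shift and turn from the pose commanded when the call began, along the tool's axes at that moment; what a row does not reach only later rows make up. A row lasts 1/8 s, in which the tool goes at most 62.5 mm and 10.7 degrees, less where a joint would pass 70% of its speed; a pose out of reach is approached as far as the arm can. A call with a gripper value outside its range is refused whole. OPENING is the opening in per cent of the stroke, from 0 (shut) to 100 (fully open), set as the call begins (- or left out, the last holds). The fingers move at their own pace and stop on an object; FORCE is the grip in N (left out, the last holds). Time passes only in rows, so rows that repeat a pose let the fingers close. It gives the time, the measured TCP pose, the force, the opening and the grip force at its end, in the units of the state.
- ctrl.get_state(): the state, without advancing time (a new reading comes with each control period).
- ctrl.read_camera(name): name is "side" or "top" or "wrist"; returns a dict with "img" (480x640x3 uint8, red, green, blue), "depth" (480x640 float32, m along the optical axis (not along the pixel's ray), 0 where there is no reading), "camera_matrix" (3x3 intrinsics, pixels), "xyz" and "rotation" of the camera in the world; the wrist camera has in their place "tool_from_camera" (4x4, takes a point from camera to tool coordinates, whose origin is the TCP and whose axes are the flange's). Camera axes: x right, y up, looking along -z (the intrinsics and any distortion apply to the point x, -y, -z); pixel columns grow to the right and rows downward; lengths in m; the calibration is good to about 2 mm. A picture is of the moment at which its call begins: read the wrist's pose just before it.
- ctrl.sign_off(): hands the job in; it is judged then, once.
The state is a dict: "time": time; "qpos": joint angles; "dq": joint speeds; "joint_efforts": joint torques, N m; "eef_pos": TCP position; "tcp_rot": TCP orientation; "contact_force": force on the tool from outside, world axes, zero at the start; "wrist_torque": the same for the moment, N m; "opening": opening from 0.0 (shut) to 1.0 (fully open); "finger_force": force on a finger pad.
Only numpy, scipy, OpenCV 4.12 (cv2) and the standard library are available. Lean on these libraries where they do the work, as an engineer would, in place of code of your own. Each camera call takes 0.05 s, during which the arm holds its last target. There are 200 camera calls.

## Task

Take the upright pipe coupling out of the corner of the steel locating nest and leave it in the large empty compartment of the sectioned parts tray. Then bring the machined valve block to the nest, standing upright and flat on the plate, and push it firmly into the corner so that two of its sides lie flush against both fences at once; finish while you are still holding it pressed there, without letting go. Do not knock about the other goods lying on the cloth.

Things in the scene. Friction and masses are not known exactly. Their poses are not given: they have to be found in the camera images.
- nest_corner (a point): Inner corner of the locating nest, on the plate's upper face, 12 mm above the table. Axes turn with the nest, z up: the far fence's inner face is the plane x = 0, running along y from -133 to -8 mm; the side fence's inner face is the plane y = 0, running along x from -143 to -8 mm. The free area of the plate is at negative x and negative y (to x = -165, y = -145 mm).
- nest: The locating nest, fixed: a rigid steel plate 190 x 170 x 12 mm carrying two dark steel fences at right angles, each 12 mm thick and 28 mm high above the plate; faces smooth and oiled, things slide on them easily. Origin at the centre of the plate's underside; the inner corner lies 70 mm along its x and 60 mm along its y. A loose ring nut lies on the plate near the opposite corner.
- fence_far: The far fence of the nest, a steel bar 12 x 125 x 28 mm; origin at the centre of its underside; x is the direction across it and away from the free area, y along it, same axes as the nest.
- fence_side: The side fence of the nest, a steel bar 135 x 12 x 28 mm; origin at the centre of its underside; x along it, y across it and away from the free area, same axes as the nest.
- coupling_center (a point): Centre of the loose steel pipe coupling, half-way up (35 mm above its foot). It stands upright on the nest's plate in the corner: hexagonal foot 36 mm across flats and 24 mm tall, above it a round tube 24 mm in diameter up to 70 mm. z is its axis. 0.11 to 0.23 kg.
- coupling: The same coupling; origin at the centre of the underside of its hexagonal foot.
- tray_big (a point): Centre of the floor of the large empty compartment of the fixed grey sectioned tray (200 x 150 mm, walls 40 mm high, 4 mm thick; floor 4 mm above the table). The compartment's walls are 66 mm from this point along the tray's x and 71 mm along its y; two small compartments with fittings lie on the +x side, behind a divider 38 mm above the table.
- valve_center (a point): Centre of the loose machined aluminium valve block, half-way up (33 mm above its underside). Body 64 mm along x, 48 mm along y, 32 mm tall; centred on it a square neck 28 x 28 mm, sides parallel to the body, from 32 to 66 mm above the underside. z up. It stands on the table beside the nest, on the other side from the tray. 0.24 to 0.44 kg.
- valve: The same valve block; origin at the centre of its underside.
- spool: Bystander: small aluminium spool 36 mm across and 34 mm high, standing about 100 mm from the valve block; origin under its centre.
- dial: Bystander: round black dial instrument 72 mm across and 41 mm high beyond the nest; origin under its centre.
- wrench: Bystander: wrench lying on the cloth, towards the far right; origin under its middle.
- flange: Bystander: flanged tube, foot 68 mm across, 63 mm high, towards the far left; origin under its centre.

How it is judged:
By the outcome, as a careful person would: the job done as asked, in the order asked, and still so for the second after the job is handed in, while the arm keeps its last pose, push and grip.
It also fails if it takes over 69 s, if anything falls off the work surface, if the arm or the gripper's body presses on something with over 40 N, if the wrist force passes 120 N, or if a joint passes its speed limit or range.

## Working session

There is one attempt and no reset: what is moved stays moved. The work goes in short steps, Python scripts to look and compute and a shell command to move; the robot and the scene stay as the last step left them, time stands still between calls to the robot, and variables do not carry over. Pictures are saved under pics/ and viewed, at most 10 in all, crops included, and the job is handed in when it is done.

```bash
mkdir -p pics; cat > h.py <<'E'
import numpy as np, cv2
from scipy.spatial.transform import Rotation as R
from plant import ctrl
def cam(n):
    s=ctrl.get_state(); c=ctrl.read_camera(n)
    if n=="wrist":
        T=np.eye(4);T[:3,:3]=R.from_quat(s["tcp_rot"]).as_matrix();T[:3,3]=s["eef_pos"]
        T=T@np.array(c["tool_from_camera"]);c["xyz"]=T[:3,3];c["rotation"]=T[:3,:3]
    else:
        r=np.array(c["rotation"]); c["rotation"]=r if r.shape==(3,3) else R.from_quat(r).as_matrix(); c["xyz"]=np.array(c["xyz"])
    return c
def cloud(c):
    K=np.array(c["camera_matrix"]);d=c["depth"];v,u=np.mgrid[:480,:640]
    p=np.stack([(u-K[0,2])/K[0,0]*d,-(v-K[1,2])/K[1,1]*d,-d],-1)
    P=p@c["rotation"].T+c["xyz"]; P[d==0]=np.nan; return P
def ray(c,uv,z):
    K=np.array(c["camera_matrix"]);uv=np.atleast_2d(uv).astype(float)
    d=np.stack([(uv[:,0]-K[0,2])/K[0,0],-(uv[:,1]-K[1,2])/K[1,1],-np.ones(len(uv))],-1)@c["rotation"].T
    return c["xyz"]+d*((z-c["xyz"][2])/d[:,2])[:,None]
def save(c,n): cv2.imwrite(f"pics/{n}.png",c["img"][:,:,::-1]); 
def dump(c,n): np.savez(n,**{k:np.array(v) for k,v in c.items()})
E
python3 - <<'E'
from h import *
for n in ["top","side"]:
    c=cam(n); save(c,n+"1"); dump(c,n+"1.npz"); print(n,c.keys(),c["xyz"],c["rotation"].round(2).tolist(),np.array(c["camera_matrix"]).tolist(), (c["depth"]>0).mean())
s=ctrl.get_state();print(s); print(ctrl.grip_point_offset); print(ctrl.read_camera("wrist")["tool_from_camera"])
E
```

```text
top dict_keys(['img', 'depth', 'camera_matrix', 'xyz', 'rotation']) [ 0.30752293 -0.02137442  1.23617363] [[0.02, 0.98, -0.18], [-1.0, 0.02, -0.02], [-0.01, 0.18, 0.98]] [[494.249240780964, 0.0, 317.6516117636384], [0.0, 494.249240780964, 231.18957322700766], [0.0, 0.0, 1.0]] 0.995986328125
side dict_keys(['img', 'depth', 'camera_matrix', 'xyz', 'rotation']) [ 0.22255233 -0.72352166  0.68904742] [[0.93, 0.22, -0.29], [-0.36, 0.57, -0.73], [0.01, 0.79, 0.62]] [[492.21493304981396, 0.0, 314.0572256196445], [0.0, 492.21493304981396, 237.0338354329577], [0.0, 0.0, 1.0]] 0.9960319010416666
{'time': 0.1, 'qpos': array([ 1.03601491e+00,  2.87128781e-01,  1.57802571e+00,  9.25602748e-06,
        1.27859922e+00, -1.49988662e-01]), 'dq': array([ 5.20141651e-04, -3.51517002e-03, -3.06415441e-03, -3.65557416e-05,
        1.60382058e-03, -8.14160582e-04]), 'joint_efforts': array([ 9.48250381e-04, -4.07299054e+01, -2.93700063e+01, -1.29518821e-04,
        3.41909312e-03, -1.25403201e-05]), 'eef_pos': array([0.25303158, 0.62514209, 0.23005367]), 'tcp_rot': array([ 1.91212805e-01,  9.81548010e-01, -1.01632267e-03, -3.66943804e-04]), 'contact_force': array([0.09296069, 0.17971957, 0.15234033]), 'wrist_torque': array([ 0.03562147, -0.07876814, -0.02760541]), 'finger_force': 0.0, 'opening': 0.9976209382547915}
0.0187
[[-8.33559518e-04  9.60194534e-01  2.79330918e-01  7.12683136e-02]
 [ 9.99999573e-01  9.11865384e-04 -1.50391497e-04 -1.55269310e-04]
 [-3.99117288e-04  2.79330673e-01 -9.60194884e-01 -1.43208547e-01]
 [ 0.00000000e+00  0.00000000e+00  0.00000000e+00  1.00000000e+00]]
```

View pics/top1.png

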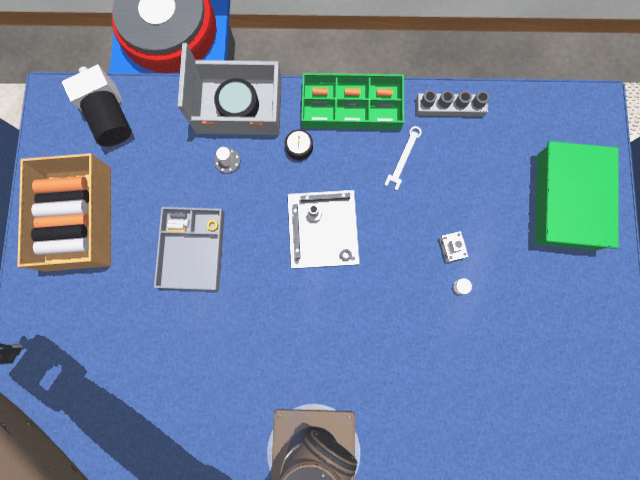

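View pics/side1.png

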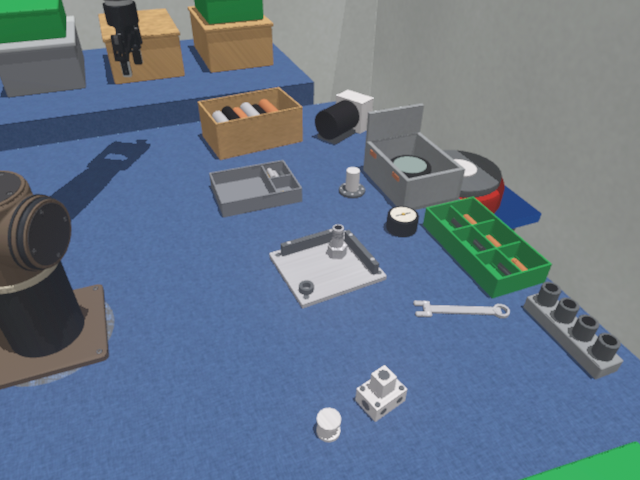

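The top view shows the coupling at (314,211) in the nest's corner, with fences at the top and left of the plate. The ring nut is at (346,255), the tray at (190,250), the valve at (454,247) and the spool at (462,287). The side view agrees.

```bash
cat > m1.py <<'E'
from h import *
for n in ["top1","side1"]:
    c=dict(np.load(n+".npz")); P=cloud(c)
    def rect(name,box,zlo,zhi):
        m=(P[...,0]>box[0])&(P[...,0]<box[1])&(P[...,1]>box[2])&(P[...,1]<box[3])&(P[...,2]>zlo)&(P[...,2]<zhi)
        q=P[m]
        if len(q)<5: print(name,"few",len(q));return
        r=cv2.minAreaRect((q[:,:2]*1000).astype(np.float32)); print(n,name,len(q),"c",np.round(r[0],1),"size",np.round(r[1],1),"ang",round(r[2],1),"z",round(np.median(q[:,2])*1000,1),"mean",(q.mean(0)*1000).round(1))
    V=lambda uv,r:(lambda p:(p[0]-r,p[0]+r,p[1]-r,p[1]+r))(ray(dict(np.load("top1.npz")),uv,0.02)[0])
    nest=V((323,229),.14); va=V((454,247),.055); sp=V((462,287),.04); tr=V((190,250),.14); co=V((314,211),.045)
    rect("table",V((400,300),.03),-.05,.05)
    rect("plate",nest,.007,.017)
    rect("fences",nest,.034,.046)
    rect("coupl top",co,.074,.1)
    rect("coupl hex",co,.03,.0385)
    rect("valve neck",va,.055,.08)
    rect("valve body",va,.026,.038)
    rect("spool",sp,.028,.04)
    rect("tray walls",tr,.034,.05); rect("tray floor",tr,.001,.008)
E
python3 m1.py
```

```text
top1 table 586 c [ 358.8 -203.1] size [59.4 59.2] ang 89.6 z -0.1 mean [ 358.3 -202.5    0. ]
top1 plate 3923 c [526.2 -12.9] size [265.3 269.3] ang 2.4 z 12.0 mean [524.2 -14.5  12. ]
top1 fences 595 c [563.6  23.5] size [ 99.  207.5] ang 51.8 z 39.7 mean [563.6  19.8  39.6]
top1 coupl top 81 c [566.7  12.3] size [22.4 22. ] ang 50.7 z 81.3 mean [566.3  11.8  81.3]
top1 coupl hex 145 c [574.1  11.1] size [78.5 89.2] ang 1.0 z 35.9 mean [579.9  13.1  35.6]
top1 valve neck 152 c [ 492.  -334.8] size [27.9 29.3] ang 14.0 z 66.2 mean [ 491.3 -333.5   65.9]
top1 valve body 339 c [ 491.5 -334.3] size [63.9 48.6] ang 14.8 z 32.3 mean [ 489.  -331.5   32.4]
top1 spool 180 c [ 395.  -353.8] size [34.2 34.8] ang 1.3 z 34.1 mean [ 394.8 -353.    33.9]
top1 tray walls 739 c [474.2 319.5] size [153.  201.1] ang 89.3 z 39.1 mean [483.5 321.4  39. ]
top1 tray floor 4975 c [470.7 318.3] size [279.8 279.7] ang 90.0 z 3.2 mean [462.6 317.5   3.5]
side1 table 1002 c [ 358.6 -203. ] size [59.8 60. ] ang 89.8 z 0.4 mean [ 3.582e+02 -2.037e+02  3.000e-01]
side1 plate 3837 c [532.3 -13. ] size [190.2 173.1] ang 4.6 z 12.1 mean [518.3 -31.4  12.1]
side1 fences 712 c [562.4  19.1] size [ 97.8 209.2] ang 51.8 z 39.3 mean [560.   13.8  38.9]
side1 coupl top 100 c [566.5   9.1] size [23.8 23.5] ang 73.9 z 81.4 mean [565.3   7.2  80.5]
side1 coupl hex 248 c [577.2  19.2] size [ 65.8 105.7] ang 62.2 z 34.9 mean [572.8  13.7  34.8]
side1 valve neck 381 c [ 491.1 -336.8] size [29.5 28.9] ang 13.9 z 65.7 mean [ 489.9 -338.9   64.6]
side1 valve body 712 c [ 491.4 -336.7] size [65.8 49.3] ang 14.2 z 32.1 mean [ 483.9 -345.8   32. ]
side1 spool 467 c [ 394.1 -355.3] size [36.5 35.1] ang 81.4 z 34.2 mean [ 393.5 -356.7   33.9]
side1 tray walls 719 c [473.3 317.1] size [159.7 201.2] ang 89.2 z 38.4 mean [480.  310.3  38.3]
side1 tray floor 2117 c [470.5 318.2] size [279.3 279.9] ang 90.0 z 3.2 mean [448.9 300.6   3.4]
```

```bash
python3 - <<'E'
from h import *
for n in ["top1","side1"]:
    c=dict(np.load(n+".npz")); P=cloud(c); q=P.reshape(-1,3)*1000
    q=q[(q[:,2]>35)&(q[:,2]<43)]
    near=q[(abs(q[:,0]-530)<150)&(abs(q[:,1]+10)<120)]
    # fence top pixels -> binary -> two groups
    far=near[(near[:,0]>585)&(near[:,1]<35)]; side=near[(near[:,1]>32)&(near[:,0]<580)]
    for nm,g in(("far",far),("side",side)):
        r=cv2.minAreaRect(g[:,:2].astype(np.float32)); l=cv2.fitLine(g[:,:2].astype(np.float32),cv2.DIST_HUBER,0,.01,.01).ravel()
        print(n,nm,len(g),np.round(r[0],1),np.round(r[1],1),round(r[2],1),"line ang",np.degrees(np.arctan2(l[1],l[0])).round(2),l[2:].round(1))
    t=q[(abs(q[:,0]-474)<110)&(abs(q[:,1]-318)<85)]
    r=cv2.minAreaRect(t[:,:2].astype(np.float32));print("tray",r, cv2.boxPoints(r).round(0).tolist())
E
```

```text
top1 far 202 [609.6 -20.3] [ 13.5 110.1] 4.5 line ang -85.06 [609.5 -20.9]
top1 side 225 [517.1  54.7] [123.4  12. ] 4.6 line ang 4.71 [516.9  54.3]
tray ((474.2332763671875, 319.3522644042969), (152.57313537597656, 201.0647735595703), 89.27484130859375) [[373.0, 244.0], [574.0, 242.0], [576.0, 394.0], [375.0, 397.0]]
side1 far 251 [609.9 -23.4] [ 14.9 116.8] 4.8 line ang -84.9 [608.2 -25.1]
side1 side 282 [514.9  51.6] [121.1  17.2] 6.0 line ang 4.71 [512.  50.]
tray ((473.12554931640625, 317.4541320800781), (158.22425842285156, 202.1065216064453), 89.77751922607422) [[372.0, 239.0], [574.0, 238.0], [574.0, 396.0], [372.0, 397.0]]
```

```bash
cat > go.py <<'E'
# usage: go.py x y z yang  (mm, deg) -> dx dy dz (cm), twist
import sys; from h import *
s=ctrl.get_state(); M=R.from_quat(s["tcp_rot"]).as_matrix()
t=np.array([float(a) for a in sys.argv[1:4]])
d=M.T@(t/1000-s["eef_pos"])*100
ya=np.degrees(np.arctan2(M[1,1],M[0,1])); tw=(ya-float(sys.argv[4])+90)%180-90
print("d",d.round(2),"twist",tw.round(1),"yang",ya.round(2),"tilt z",M[:,2].round(4),"pos",(s["eef_pos"]*1000).round(1),"F",s["contact_force"].round(1),"t",s["time"],"open",round(s["opening"],3),s["finger_force"],"q6",s["qpos"][5].round(2))
E
python3 go.py 566.5 10.5 200 4.8
```

```text
d [-52.12 -45.21   3.09] twist 63.2 yang 67.95 tilt z [-0.001  -0.0016 -1.    ] pos [253.1 625.2 230.2] F [ 0.4 -0.6 -0. ] t 0.15 open 1.002 0.0 q6 -0.15
```

```bash
python3 -m pendant '[{"dx":-26,"dy":-22.6,"dz":1,"twist":32},{"dx":-26,"dy":-22.6,"dz":1,"twist":32},{"dx":-26,"dy":-22.6,"dz":1,"twist":32},{"dx":-26,"dy":-22.6,"dz":1,"twist":32},{"dx":-52,"dy":-45.2,"dz":3,"twist":63},{"dx":-52,"dy":-45.2,"dz":3,"twist":63},{"dx":-52,"dy":-45.2,"dz":3,"twist":63},{"dx":-52,"dy":-45.2,"dz":3,"twist":63},{"dx":-52,"dy":-45.2,"dz":3,"twist":63},{"dx":-52,"dy":-45.2,"dz":3,"twist":63}]' ; python3 go.py 566.5 10.5 200 4.8
```

```text
time: 1.4
eef_pos: [0.5369, 0.0671, 0.2045]
tcp_rot: [0.676, 0.737, 0.0, 0.0]
contact_force: [1.4, 0.8, 0.3]
opening: 0.998
finger_force: 0.0
d [-5.9   2.47  0.45] twist 0.1 yang 4.94 tilt z [ 2.e-04  2.e-04 -1.e+00] pos [536.9  67.1 204.5] F [1.4 0.8 0.3] t 1.4 open 0.998 0.0 q6 -0.15
```

```bash
python3 -m pendant '[{"dx":-5.9,"dy":2.5,"dz":0},{"dx":-5.9,"dy":2.5,"dz":0},{"dx":-5.9,"dy":2.5,"dz":0}]' ; cat > w.py <<'E'
import sys; from h import *
c=cam("wrist"); save(c,sys.argv[1]); dump(c,sys.argv[1]+".npz"); q=cloud(c).reshape(-1,3)*1000
q=q[(np.hypot(*(q[:,:2]-[566.5,10.5]).T)<50)]
g=q[(q[:,2]>76)&(q[:,2]<88)]; print(len(g)); 
if len(g): print(cv2.minEnclosingCircle(g[:,:2].astype(np.float32)),np.median(g[:,2]))
E
python3 w.py w1; python3 go.py 566.5 10.5 46 4.8
```

```text
644
((567.835205078125, 12.821825981140137), 12.337381362915039) 82.8304268516022
d [-5.15  2.23 15.86] twist -0.1 yang 4.67 tilt z [ 0.0024 -0.005  -1.    ] pos [539.7  60.8 204.3] F [ 1.2 -4.6  0.4] t 1.45 open 0.997 0.0 q6 -0.15$[0]: bad value
```

View pics/w1.png

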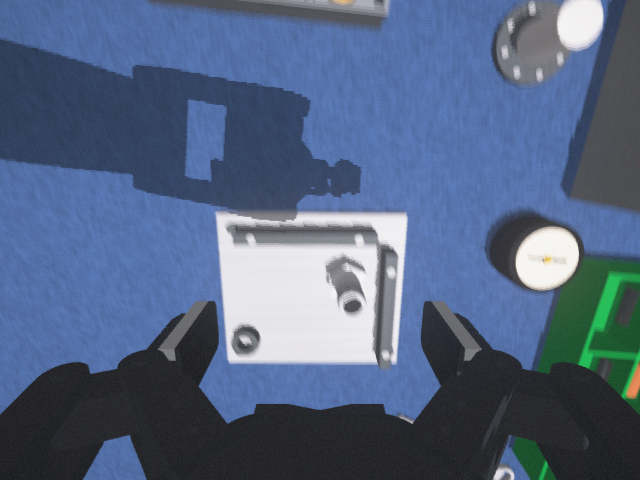

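The wrist view shows the coupling top at (350,298), clear of both fences, and the nut at (245,340). The call was refused, so I'll give all four fields.

```bash
python3 -m pendant '[{"dx":-5.0,"dy":2.5,"dz":0.5,"twist":0},{"dx":-5.0,"dy":2.5,"dz":0.5,"twist":0},{"dx":-5.0,"dy":2.5,"dz":0.5,"twist":0},{"dx":-5.0,"dy":2.5,"dz":0.5,"twist":0}]' ; python3 w.py w2; python3 go.py 567 11.5 46 4.8
```

```text
time: 1.95
eef_pos: [0.565, 0.0227, 0.1997]
tcp_rot: [0.675, 0.738, -0.0, -0.0]
contact_force: [-0.0, -0.4, 1.0]
opening: 1.0
finger_force: 0.0
714
((568.1554565429688, 12.702980995178223), 12.250432014465332) 82.81646216096954
d [-1.13  0.1  15.38] twist 0.3 yang 5.05 tilt z [-0.e+00  1.e-04 -1.e+00] pos [565.1  22.7 199.8] F [ 0.2 -0.4 -0.5] t 2.0 open 1.003 0.0 q6 -0.23
```

```bash
python3 -m pendant '[{"dx":-1.1,"dy":0.1,"dz":4,"twist":0},{"dx":-1.1,"dy":0.1,"dz":9,"twist":0},{"dx":-1.1,"dy":0.1,"dz":13,"twist":0},{"dx":-1.1,"dy":0.1,"dz":15.3,"twist":0},{"dx":-1.1,"dy":0.1,"dz":15.3,"twist":0},{"dx":-1.1,"dy":0.1,"dz":15.3,"twist":0}]' 100 40; python3 go.py 567.5 11.5 46 4.8
```

```text
time: 2.75
eef_pos: [0.5684, 0.011, 0.0481]
tcp_rot: [0.676, 0.737, 0.001, 0.001]
contact_force: [0.2, -0.4, 0.2]
opening: 1.002
finger_force: 0.0
d [ 0.06 -0.09  0.21] twist 0.2 yang 5.01 tilt z [ 2.3e-03 -4.0e-04 -1.0e+00] pos [568.4  11.   48.1] F [ 0.2 -0.4  0.2] t 2.75 open 1.002 0.0 q6 -0.25
```

```bash
python3 -m pendant '[{"dx":0,"dy":0,"dz":0,"twist":0},{"dx":0,"dy":0,"dz":0,"twist":0},{"dx":0,"dy":0,"dz":0,"twist":0},{"dx":0,"dy":0,"dz":0,"twist":0},{"dx":0,"dy":0,"dz":0,"twist":0},{"dx":0,"dy":0,"dz":0,"twist":0},{"dx":0,"dy":0,"dz":0,"twist":0},{"dx":0,"dy":0,"dz":0,"twist":0}]' 0 50; python3 go.py 446 318 150 4.8
```

```text
time: 3.75
eef_pos: [0.5678, 0.0105, 0.0472]
tcp_rot: [0.676, 0.737, 0.0, 0.0]
contact_force: [-0.7, 0.7, 4.6]
opening: 0.267
finger_force: 48.9
d [ 31.69  -9.48 -10.29] twist 0.2 yang 4.96 tilt z [ 5.e-04 -2.e-04 -1.e+00] pos [567.8  10.5  47.2] F [-0.7  0.7  4.6] t 3.75 open 0.267 48.85666251182556 q6 -0.25
```

```bash
python3 -m pendant '[{"dx":0,"dy":0,"dz":-3,"twist":0},{"dx":0,"dy":0,"dz":-7,"twist":0},{"dx":4,"dy":-1.2,"dz":-9,"twist":0},{"dx":9,"dy":-2.7,"dz":-9,"twist":0},{"dx":15,"dy":-4.5,"dz":-9,"twist":0},{"dx":21,"dy":-6.3,"dz":-9,"twist":0},{"dx":26,"dy":-7.8,"dz":-9,"twist":0},{"dx":30,"dy":-9,"dz":-9,"twist":0},{"dx":31.7,"dy":-9.5,"dz":-9,"twist":0},{"dx":31.7,"dy":-9.5,"dz":-9,"twist":0}]'; python3 go.py 445 318 39.5 4.8
python3 - <<'E'
from h import *
c=cam("wrist");save(c,"w3");c=cam("top");
q=cloud(c).reshape(-1,3)*1000
c2=cam("side");save(c2,"s3")
E
```

```text
time: 5.0
eef_pos: [0.4448, 0.3183, 0.1356]
tcp_rot: [0.675, 0.738, -0.001, -0.0]
contact_force: [0.1, 0.3, -3.0]
opening: 0.274
finger_force: 49.5
d [-0.02  0.03  9.61] twist 0.3 yang 5.06 tilt z [-0.0012 -0.0011 -1.    ] pos [444.8 318.3 135.6] F [ 0.1  0.3 -3. ] t 5.0 open 0.274 49.49360489845276 q6 0.35
```

View pics/s3.png

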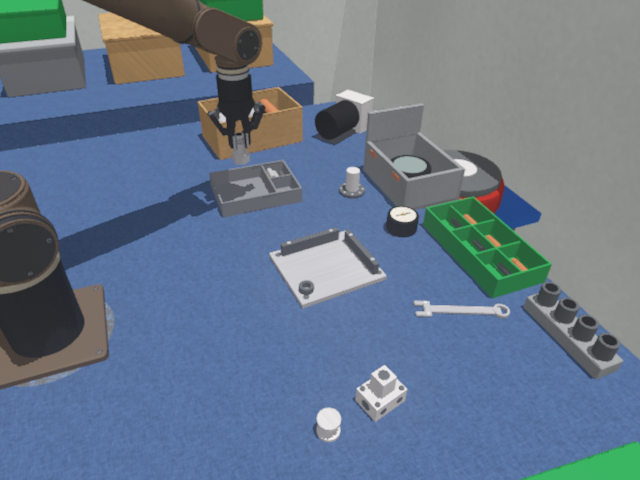

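The side view shows the coupling hanging in the gripper at (240,155) over the tray, with the nest empty. I'll lower it.

```bash
python3 -m pendant '[{"dx":0,"dy":0,"dz":4,"twist":0},{"dx":0,"dy":0,"dz":7,"twist":0},{"dx":0,"dy":0,"dz":8.5,"twist":0},{"dx":0,"dy":0,"dz":9.2,"twist":0},{"dx":0,"dy":0,"dz":9.4,"twist":0},{"dx":0,"dy":0,"dz":9.6,"twist":0},{"dx":0,"dy":0,"dz":9.6,"twist":0}]'; python3 go.py 445 318 39.2 4.8
```

```text
time: 6.02
eef_pos: [0.446, 0.3184, 0.0414]
tcp_rot: [0.676, 0.737, 0.001, 0.0]
contact_force: [0.4, -0.2, -2.6]
opening: 0.265
finger_force: 49.5
d [-0.04 -0.1   0.22] twist 0.2 yang 4.96 tilt z [ 1.2e-03  6.0e-04 -1.0e+00] pos [446.  318.4  41.4] F [ 0.4 -0.2 -2.6] t 6.025 open 0.265 49.47677135467529 q6 0.35
```

```bash
python3 -m pendant '[{"dx":0,"dy":0,"dz":0.1,"twist":0},{"dx":0,"dy":0,"dz":0.15,"twist":0},{"dx":0,"dy":0,"dz":0.2,"twist":0},{"dx":0,"dy":0,"dz":0.2,"twist":0}]'; python3 go.py 445 318 39.2 4.8
```

```text
time: 6.52
eef_pos: [0.4457, 0.3183, 0.0392]
tcp_rot: [0.676, 0.737, 0.0, -0.0]
contact_force: [-1.2, -0.1, 2.3]
opening: 0.266
finger_force: 50.0
d [-0.02 -0.07  0.  ] twist 0.2 yang 4.95 tilt z [-0.e+00  1.e-04 -1.e+00] pos [445.7 318.3  39.2] F [-1.2 -0.1  2.3] t 6.525 open 0.266 49.970515966415405 q6 0.35
```

```bash
python3 -m pendant '[{"dx":0,"dy":0,"dz":0,"twist":0},{"dx":0,"dy":0,"dz":0,"twist":0},{"dx":0,"dy":0,"dz":0,"twist":0},{"dx":0,"dy":0,"dz":0,"twist":0},{"dx":0,"dy":0,"dz":0,"twist":0},{"dx":0,"dy":0,"dz":0,"twist":0}]' 75; python3 -m pendant '[{"dx":0,"dy":0,"dz":-2,"twist":0},{"dx":0,"dy":0,"dz":-5,"twist":0},{"dx":0,"dy":0,"dz":-10,"twist":0},{"dx":0,"dy":0,"dz":-14,"twist":0},{"dx":0,"dy":0,"dz":-14,"twist":0}]' 100
python3 - <<'E'
from h import *
c=cam("wrist");P=cloud(c);q=P.reshape(-1,3)*1000
g=q[(abs(q[:,0]-445)<60)&(abs(q[:,1]-318)<65)&(q[:,2]>50)&(q[:,2]<90)]
print(len(g)); 
if len(g): print(cv2.minEnclosingCircle(g[g[:,2]>70][:,:2].astype(np.float32)),g[:,2].max())
E
python3 go.py 491 -335.7 180 14.3
```

```text
time: 7.28
eef_pos: [0.4455, 0.3182, 0.0386]
tcp_rot: [0.676, 0.737, -0.0, -0.0]
contact_force: [-0.7, 0.3, 0.5]
opening: 0.747
finger_force: 0.0
time: 7.9
eef_pos: [0.4479, 0.3193, 0.1834]
tcp_rot: [0.676, 0.737, 0.004, 0.002]
contact_force: [-0.2, -0.4, -0.5]
opening: 0.997
finger_force: 0.0
909
((445.4116516113281, 320.3320617675781), 11.986342430114746) 77.09371714433553
d [-6.558e+01 -1.220e+00 -4.000e-02] twist -9.3 yang 4.96 tilt z [ 0.0036  0.0017 -1.    ] pos [446.4 318.6 180.6] F [-0.2 -0.2 -0.6] t 7.95 open 1.001 0.0 q6 0.35
```

The coupling stands upright in the tray at (445,320), with its top at about 75 mm. Next I move to the valve.

```bash
python3 -m pendant '[{"dx":-65.6,"dy":-1.2,"dz":0,"twist":-9},{"dx":-65.6,"dy":-1.2,"dz":0,"twist":-9},{"dx":-65.6,"dy":-1.2,"dz":0,"twist":-9},{"dx":-65.6,"dy":-1.2,"dz":0,"twist":-9},{"dx":-65.6,"dy":-1.2,"dz":0,"twist":-9},{"dx":-65.6,"dy":-1.2,"dz":0,"twist":-9},{"dx":-65.6,"dy":-1.2,"dz":0,"twist":-9},{"dx":-65.6,"dy":-1.2,"dz":0,"twist":-9},{"dx":-65.6,"dy":-1.2,"dz":0,"twist":-9},{"dx":-65.6,"dy":-1.2,"dz":0,"twist":-9}]'; python3 go.py 491 -335.7 180 14.3
```

```text
time: 9.2
eef_pos: [0.487, -0.3067, 0.1763]
tcp_rot: [0.616, 0.788, 0.0, -0.002]
contact_force: [0.4, 0.1, 1.6]
opening: 0.998
finger_force: 0.0
d [-2.91 -0.31 -0.38] twist -0.4 yang 13.93 tilt z [-0.0026  0.0027 -1.    ] pos [ 487.  -306.7  176.3] F [0.4 0.1 1.6] t 9.2 open 0.998 0.0 q6 -0.98
```

```bash
python3 -m pendant '[{"dx":-2.9,"dy":-0.3,"dz":-0.4,"twist":-0.3},{"dx":-2.9,"dy":-0.3,"dz":-0.4,"twist":-0.3},{"dx":-2.9,"dy":-0.3,"dz":-0.4,"twist":-0.3},{"dx":-2.9,"dy":-0.3,"dz":-0.4,"twist":-0.3}]'; python3 - <<'E'
from h import *
c=cam("wrist");save(c,"w4");q=cloud(c).reshape(-1,3)*1000
q=q[(abs(q[:,0]-491)<60)&(abs(q[:,1]+335.7)<60)]
for lo,hi in((62,70),(29,36)):
    g=q[(q[:,2]>lo)&(q[:,2]<hi)]; print(len(g),cv2.minAreaRect(g[:,:2].astype(np.float32)),np.median(g[:,2]))
E
python3 go.py 491 -335.7 37 14.3
```

```text
time: 9.7
eef_pos: [0.4919, -0.3326, 0.1818]
tcp_rot: [0.613, 0.79, 0.0, -0.001]
contact_force: [-0.7, 0.3, 0.9]
opening: 0.997
finger_force: 0.0
1264 ((492.8089599609375, -334.68963623046875), (27.702199935913086, 27.973224639892578), 15.04697322845459) 66.78814133489348
2447 ((493.0979919433594, -334.80645751953125), (64.05267333984375, 47.89008331298828), 14.850482940673828) 32.771609316978534
d [-0.27 -0.17 14.52] twist 0.0 yang 14.34 tilt z [-7.e-04  9.e-04 -1.e+00] pos [ 492.1 -332.7  182.2] F [-0.1  1.  -0.5] t 9.75 open 1.0 0.0 q6 -1.02
```

View pics/w4.png

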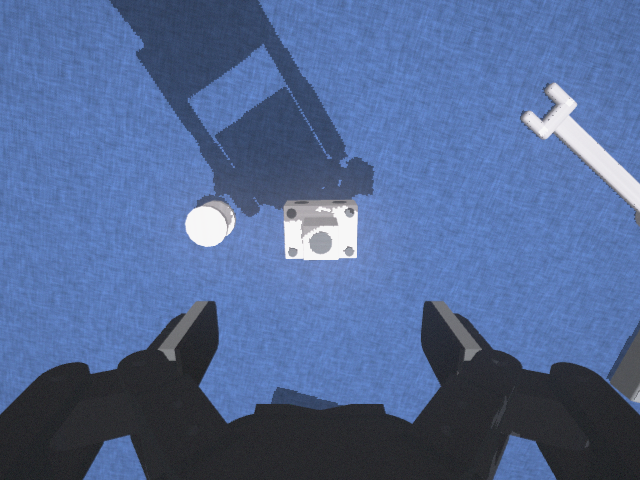

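The wrist view shows the valve square to the fingers, with its neck at (320,240) and the spool well clear at (208,225). I'll descend on it.

```bash
python3 -m pendant '[{"dx":-0.2,"dy":0,"dz":4,"twist":-0.5},{"dx":-0.2,"dy":0,"dz":9,"twist":-0.5},{"dx":-0.2,"dy":0,"dz":13,"twist":-0.5},{"dx":-0.2,"dy":0,"dz":14.5,"twist":-0.5},{"dx":-0.2,"dy":0,"dz":14.5,"twist":-0.5},{"dx":-0.2,"dy":0,"dz":14.5,"twist":-0.5}]' 100; python3 go.py 492.5 -335 37 14.8
```

```text
time: 10.5
eef_pos: [0.494, -0.3372, 0.0399]
tcp_rot: [0.61, 0.792, -0.0, 0.002]
contact_force: [-0.3, -0.1, -0.4]
opening: 0.999
finger_force: 0.0
d [ 0.25 -0.09  0.29] twist -0.0 yang 14.77 tilt z [ 0.0028 -0.0027 -1.    ] pos [ 494.  -337.2   39.9] F [-0.3 -0.1 -0.4] t 10.5 open 0.999 0.0 q6 -1.03
```

```bash
python3 -m pendant '[{"dx":0,"dy":0,"dz":0,"twist":0},{"dx":0,"dy":0,"dz":0,"twist":0},{"dx":0,"dy":0,"dz":0,"twist":0},{"dx":0,"dy":0,"dz":0,"twist":0},{"dx":0,"dy":0,"dz":0,"twist":0},{"dx":0,"dy":0,"dz":0,"twist":0},{"dx":0,"dy":0,"dz":0,"twist":0},{"dx":0,"dy":0,"dz":0,"twist":0}]' 0 80; python3 go.py 492.5 -335 137 14.8
```

```text
time: 11.5
eef_pos: [0.493, -0.3366, 0.0383]
tcp_rot: [0.61, 0.792, -0.0, 0.001]
contact_force: [0.9, 0.4, 5.3]
opening: 0.313
finger_force: 80.0
d [ 0.16 -0.01 -9.87] twist -0.0 yang 14.76 tilt z [ 7.e-04 -9.e-04 -1.e+00] pos [ 493.  -336.6   38.3] F [0.9 0.4 5.3] t 11.5 open 0.313 80.03679513931274 q6 -1.03
```

```bash
python3 -m pendant '[{"dx":0,"dy":0,"dz":-2,"twist":0},{"dx":0,"dy":0,"dz":-6,"twist":0},{"dx":0,"dy":0,"dz":-9,"twist":0},{"dx":0,"dy":0,"dz":-9,"twist":0}]'; python3 go.py 554.5 11.5 130 4.75
```

```text
time: 12.0
eef_pos: [0.4937, -0.3371, 0.1303]
tcp_rot: [0.61, 0.792, -0.0, 0.003]
contact_force: [0.2, -0.7, -4.1]
opening: 0.312
finger_force: 79.8
d [32.16 14.76 -0.07] twist 10.0 yang 14.75 tilt z [ 0.0038 -0.0035 -1.    ] pos [ 493.7 -337.1  130.3] F [ 0.2 -0.7 -4.1] t 12.0 open 0.312 79.77267622947693 q6 -1.03
```

```bash
python3 -m pendant '[{"dx":3.5,"dy":1.6,"dz":0,"twist":2},{"dx":8,"dy":3.6,"dz":0,"twist":4},{"dx":13,"dy":6,"dz":0,"twist":6},{"dx":18,"dy":8.3,"dz":0,"twist":8},{"dx":23,"dy":10.6,"dz":0,"twist":10},{"dx":28,"dy":12.8,"dz":0,"twist":10},{"dx":31,"dy":14.2,"dz":0,"twist":10},{"dx":32.2,"dy":14.8,"dz":0,"twist":10},{"dx":32.2,"dy":14.8,"dz":0,"twist":10},{"dx":32.2,"dy":14.8,"dz":0,"twist":10}]'; python3 go.py 554.5 11.5 51 4.75
python3 - <<'E'
from h import *
c=cam("wrist");save(c,"w5");c=cam("side");save(c,"s5");dump(c,"s5.npz")
q=cloud(c).reshape(-1,3)*1000
E
```

```text
time: 13.25
eef_pos: [0.5533, 0.0118, 0.127]
tcp_rot: [0.678, 0.735, -0.001, -0.0]
contact_force: [-0.7, 0.3, -3.8]
opening: 0.314
finger_force: 79.6
d [-0.04  0.12  7.6 ] twist -0.1 yang 4.69 tilt z [-1.3e-03 -4.0e-04 -1.0e+00] pos [553.3  11.8 127. ] F [-0.7  0.3 -3.8] t 13.25 open 0.314 79.57216501235962 q6 -0.24
```

View pics/w5.png

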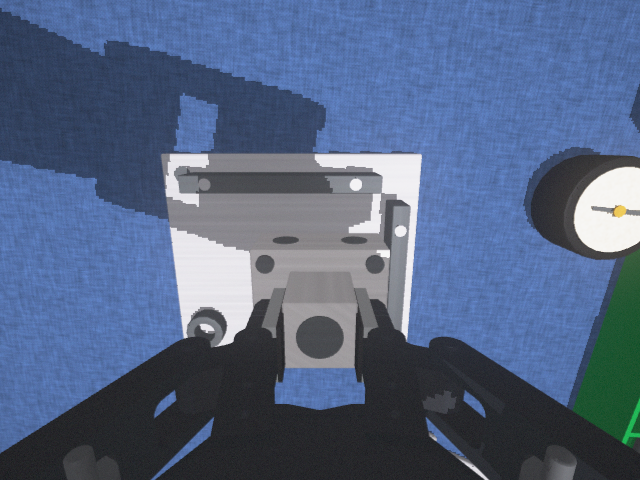

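The wrist view shows the block held square over the plate, body top edge at row 248. The side fence is at row 183, the far fence at (398,230) and the nut clear at (205,325). I'll measure the relative yaw and gaps from here.

```bash
cat > rel.py <<'E'
from h import *
s=ctrl.get_state(); c=cam("wrist"); dump(c,"rel.npz"); q=cloud(c).reshape(-1,3)*1000
tcp=s["eef_pos"]*1000
a=np.radians(4.75);ex=np.array([np.cos(a),np.sin(a)]);ey=np.array([-ex[1],ex[0]])
f=q[(q[:,2]>36)&(q[:,2]<43)&(abs(q[:,0]-530)<110)&(abs(q[:,1]+5)<110)]; n=np.c_[f[:,:2]@ex,f[:,:2]@ey]
print("fence extents nest axes",np.percentile(n,[.5,99.5],axis=0).round(1).tolist())
def fl(g,nm):
    l=cv2.fitLine(g[:,:2].astype(np.float32),cv2.DIST_HUBER,0,.01,.01).ravel(); ang=np.degrees(np.arctan2(l[1],l[0]));print(nm,len(g),"ang",round((ang+45)%90-45,2),"ex,ey of mean",(l[2:]@ex).round(1),(l[2:]@ey).round(1)); 
fl(f[(n[:,1]>2)&(n[:,0]<585)],"side"); fl(f[(n[:,0]>590)&(n[:,1]<-5)],"far")
zb=tcp[2]-38.3
for lo,hi,nm in((29,35,"body"),(63,69,"neck")):
    g=q[(q[:,2]>zb+lo)&(q[:,2]<zb+hi)&(np.hypot(q[:,0]-tcp[0],q[:,1]-tcp[1])<42)]
    if len(g)>20:
        r=cv2.minAreaRect(g[:,:2].astype(np.float32)); m=np.c_[g[:,:2]@ex,g[:,:2]@ey]; print(nm,len(g),r,"z",np.median(g[:,2])-zb,"ext",np.percentile(m,[.5,99.5],axis=0).round(1).tolist())
        if nm=="body": fl(np.array([g[np.abs(m[:,0]-x)<1][np.argmax(g[np.abs(m[:,0]-x)<1][:,:2]@ey)] for x in np.arange(m[:,0].min()+4,m[:,0].max()-4,1.5) if (np.abs(m[:,0]-x)<1).any()]),"body +y edge")
print("tcp ex,ey",(tcp[:2]@ex).round(1),(tcp[:2]@ey).round(1),"z",tcp[2].round(1))
E
python3 rel.py; python3 go.py 554.5 11.5 51 4.75
```

```text
fence extents nest axes [[459.7, -93.1], [612.9, 17.6]]
side 3467 ang 4.57 ex,ey of mean 521.9 12.1
far 1932 ang 6.18 ex,ey of mean 607.2 -46.5
body 4942 ((552.4290771484375, 22.367633819580078), (64.16258239746094, 29.98369026184082), 4.992970943450928) z 32.59249625434565 ext [[520.7, -35.2], [584.0, -8.8]]
body +y edge 38 ang 4.65 ex,ey of mean 548.7 -8.8
neck 5483 ((553.113525390625, 13.036867141723633), (54.07793426513672, 28.929269790649414), 4.754323482513428) z 66.69787731966622 ext [[526.5, -46.3], [577.8, -18.6]]
tcp ex,ey 552.7 -34.2 z 127.4
d [-0.03  0.08  7.66] twist -0.1 yang 4.65 tilt z [-2.e-04 -2.e-04 -1.e+00] pos [553.7  11.7 127.6] F [-0.2  0.4 -3.9] t 13.4 open 0.314 79.57258701324463 q6 -0.24
```

```bash
python3 -m pendant '[{"dx":0,"dy":0,"dz":3,"twist":0},{"dx":0,"dy":0,"dz":5.5,"twist":0},{"dx":0,"dy":0,"dz":6.8,"twist":0},{"dx":0,"dy":0,"dz":7.3,"twist":0},{"dx":0,"dy":0,"dz":7.4,"twist":0},{"dx":0,"dy":0,"dz":7.5,"twist":0},{"dx":0,"dy":0,"dz":7.5,"twist":0},{"dx":0,"dy":0,"dz":7.5,"twist":0}]'; python3 go.py 554.5 11.5 50.3 4.75
```

```text
time: 14.4
eef_pos: [0.5541, 0.0129, 0.0532]
tcp_rot: [0.677, 0.736, 0.0, 0.0]
contact_force: [-0.8, -1.0, -3.8]
opening: 0.313
finger_force: 79.5
d [-0.14  0.03  0.29] twist 0.0 yang 4.76 tilt z [ 8.e-04 -1.e-04 -1.e+00] pos [554.1  12.9  53.2] F [-0.8 -1.  -3.8] t 14.4 open 0.313 79.45270657539368 q6 -0.24
```

```bash
python3 -m pendant '[{"dx":0,"dy":0,"dz":0.1,"twist":0},{"dx":0,"dy":0,"dz":0.2,"twist":0},{"dx":0,"dy":0,"dz":0.25,"twist":0},{"dx":0,"dy":0,"dz":0.3,"twist":0},{"dx":0,"dy":0,"dz":0.3,"twist":0}]'; python3 go.py 554.5 11.5 50.3 4.75
```

```text
time: 15.02
eef_pos: [0.5541, 0.0128, 0.0503]
tcp_rot: [0.677, 0.736, 0.0, 0.0]
contact_force: [-1.5, -0.1, 1.7]
opening: 0.314
finger_force: 80.4
d [-0.14  0.03  0.  ] twist 0.0 yang 4.76 tilt z [ 3.e-04 -1.e-04 -1.e+00] pos [554.1  12.8  50.3] F [-1.5 -0.1  1.7] t 15.025 open 0.314 80.38205623626709 q6 -0.24
```

```bash
python3 -m pendant '[{"dx":0.4,"dy":0.4,"dz":0,"twist":0},{"dx":0.8,"dy":0.8,"dz":0,"twist":0},{"dx":1.1,"dy":1.2,"dz":0,"twist":0},{"dx":1.2,"dy":1.3,"dz":0,"twist":0},{"dx":1.2,"dy":1.3,"dz":0,"twist":0},{"dx":1.2,"dy":1.3,"dz":0,"twist":0}]'; python3 go.py 554.5 11.5 50.3 4.75
```

```text
time: 15.78
eef_pos: [0.5666, 0.026, 0.0504]
tcp_rot: [0.677, 0.736, 0.001, 0.001]
contact_force: [0.1, -0.1, 5.6]
opening: 0.31
finger_force: 80.9
d [-1.35 -1.33  0.01] twist 0.0 yang 4.76 tilt z [ 0.0018  0.     -1.    ] pos [566.6  26.   50.4] F [ 0.1 -0.1  5.6] t 15.775 open 0.31 80.86022973060608 q6 -0.22
```

```bash
python3 -m pendant '[{"dx":0.1,"dy":0.1,"dz":0,"twist":0},{"dx":0.2,"dy":0.2,"dz":0,"twist":0},{"dx":0.3,"dy":0.3,"dz":0,"twist":0},{"dx":0.3,"dy":0.3,"dz":0,"twist":0}]'; python3 go.py 554.5 11.5 50.3 4.75
```

```text
time: 16.27
eef_pos: [0.5687, 0.0276, 0.0504]
tcp_rot: [0.677, 0.736, -0.001, 0.001]
contact_force: [-2.9, -6.1, 6.2]
opening: 0.315
finger_force: 81.0
d [-1.49 -1.55  0.01] twist 0.1 yang 4.81 tilt z [-3.0e-04 -3.1e-03 -1.0e+00] pos [568.7  27.6  50.4] F [-2.9 -6.1  6.2] t 16.275 open 0.315 80.99923253059387 q6 -0.21
```

```bash
python3 -m pendant '[{"dx":0.1,"dy":0.1,"dz":0,"twist":0},{"dx":0.1,"dy":0.2,"dz":0,"twist":0},{"dx":0.2,"dy":0.3,"dz":0,"twist":0},{"dx":0.2,"dy":0.3,"dz":0,"twist":0},{"dx":0.2,"dy":0.3,"dz":0,"twist":0}]' 0 110; python3 go.py 554.5 11.5 50.3 4.75
```

```text
time: 16.9
eef_pos: [0.5694, 0.0278, 0.0505]
tcp_rot: [0.677, 0.736, -0.005, -0.0]
contact_force: [-11.5, -13.2, 14.0]
opening: 0.308
finger_force: 109.0
d [-1.5  -1.62  0.05] twist 0.1 yang 4.83 tilt z [-0.0068 -0.0067 -1.    ] pos [569.4  27.8  50.5] F [-11.5 -13.2  14. ] t 16.9 open 0.308 108.99482131004333 q6 -0.2
```

```bash
python3 -m pendant '[{"dx":0,"dy":0,"dz":0.1,"twist":0},{"dx":0,"dy":0,"dz":0.15,"twist":0},{"dx":0.05,"dy":0.1,"dz":0.15,"twist":0},{"dx":0.05,"dy":0.1,"dz":0.15,"twist":0},{"dx":0.05,"dy":0.1,"dz":0.15,"twist":0}]'; python3 go.py 554.5 11.5 50.3 4.75; python3 rel.py; python3 - <<'E'
from h import *
c=cam("side"); i=c["img"][200:320,240:400,::-1]; cv2.imwrite("pics/s6.png",cv2.resize(i,(800,600),interpolation=cv2.INTER_CUBIC))
save(cam("wrist"),"w6"); print(ctrl.get_state()["wrist_torque"])
E
```

```text
time: 17.52
eef_pos: [0.5695, 0.0278, 0.0506]
tcp_rot: [0.677, 0.736, -0.006, -0.001]
contact_force: [-18.6, -14.2, 23.4]
opening: 0.306
finger_force: 110.3
d [-1.5  -1.63  0.06] twist 0.1 yang 4.85 tilt z [-0.0103 -0.0077 -0.9999] pos [569.5  27.8  50.6] F [-18.6 -14.2  23.4] t 17.525 open 0.306 110.34061789512634 q6 -0.2
fence extents nest axes [[459.7, -36.7], [612.6, 17.9]]
side 7493 ang 4.33 ex,ey of mean 522.6 12.2
far 1330 ang 10.78 ex,ey of mean 607.9 -20.8
body 5611 ((573.3453369140625, 42.53472900390625), (48.533180236816406, 77.23617553710938), 86.23713684082031) z 32.395148074055506 ext [[537.6, -24.3], [609.9, 16.4]]
body +y edge 45 ang 1.25 ex,ey of mean 570.0 16.1
neck 5417 ((568.814453125, 29.547470092773438), (53.489036560058594, 29.03887176513672), 2.4854071140289307) z 66.64850680431942 ext [[544.1, -31.8], [594.9, -3.8]]
tcp ex,ey 569.8 -19.4 z 50.6
[-2.35045624  2.73500425 -0.22717148]
```

View pics/w6.png

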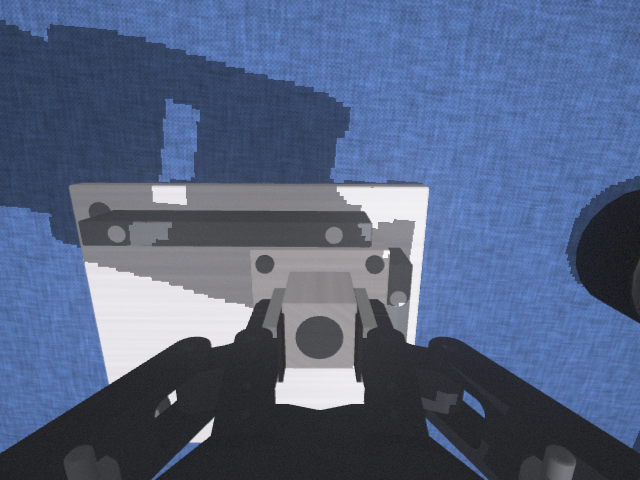

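View pics/s6.png

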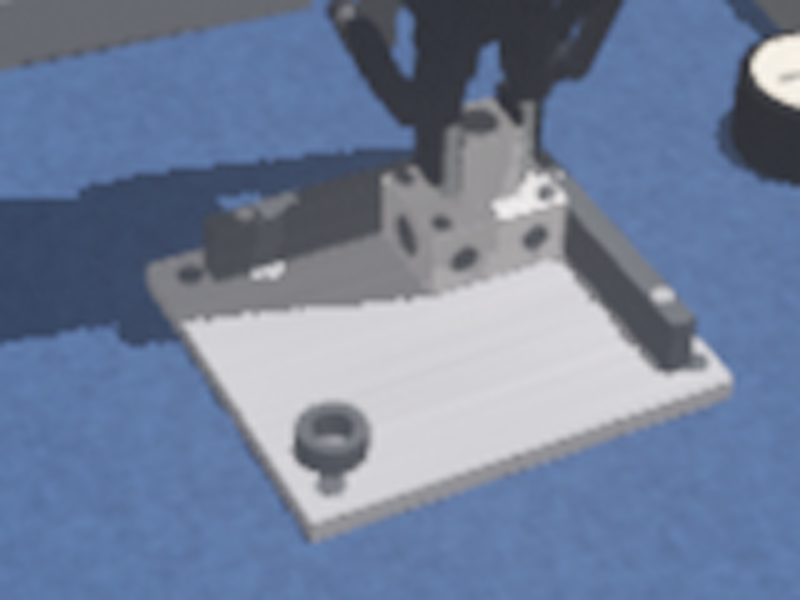

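The pictures show the block sitting in the corner against both fences, with no gap at the side fence (row 248) or the far fence (column 388). The side crop shows the same. I'll check it is truly level by comparing its top planes with the plate's plane in depth.

```bash
cat > tilt.py <<'E'
from h import *
c=cam("wrist"); P=cloud(c)*1000
a=np.radians(4.75);ex=np.array([np.cos(a),np.sin(a)]);ey=np.array([-ex[1],ex[0]])
def pl(nm,r):
    g=P[r[1]:r[3],r[0]:r[2]].reshape(-1,3); g=g[~np.isnan(g[:,0])]; g=g[abs(g[:,2]-np.median(g[:,2]))<2.5]
    A=np.c_[g[:,:2]@ex-569,g[:,:2]@ey+19,np.ones(len(g))]; k=np.linalg.lstsq(A,g[:,2],rcond=None)[0]
    print(nm,len(g),"slope x,y deg",np.degrees(k[:2]).round(2),"z",k[2].round(1),"rms",(A@k-g[:,2]).std().round(2))
pl("plate",(115,290,235,370)); pl("body top",(255,254,385,270)); pl("neck top",(290,315,350,362)); pl("side fence top",(90,215,360,240))
E
python3 tilt.py
```

```text
plate 7280 slope x,y deg [0.08 0.02] z 12.7 rms 0.57
body top 2017 slope x,y deg [-0.27 -0.31] z 45.2 rms 0.93
neck top 2810 slope x,y deg [-0.51  0.31] z 79.1 rms 0.59
side fence top 5205 slope x,y deg [ 0.06 -3.86] z 42.7 rms 0.72
```

The block leans about 0.4° toward the far fence. I'll ease that push slightly and keep pressing down.

```bash
python3 -m pendant '[{"dx":0,"dy":-0.1,"dz":0.05,"twist":0},{"dx":0,"dy":-0.15,"dz":0.1,"twist":0},{"dx":0,"dy":-0.15,"dz":0.1,"twist":0},{"dx":0,"dy":-0.15,"dz":0.1,"twist":0},{"dx":0,"dy":-0.15,"dz":0.1,"twist":0}]'; python3 go.py 554.5 11.5 50.3 4.75;python3 tilt.py
```

```text
time: 18.35
eef_pos: [0.5694, 0.0278, 0.0505]
tcp_rot: [0.677, 0.736, -0.005, 0.0]
contact_force: [-16.4, -14.4, 23.4]
opening: 0.306
finger_force: 110.5
d [-1.5  -1.62  0.05] twist 0.1 yang 4.85 tilt z [-0.0068 -0.0076 -0.9999] pos [569.4  27.8  50.5] F [-16.4 -14.4  23.4] t 18.35 open 0.306 110.46367049217224 q6 -0.2
plate 7276 slope x,y deg [0.08 0.1 ] z 12.7 rms 0.57
body top 2028 slope x,y deg [-0.17  0.16] z 45.0 rms 0.94
neck top 2806 slope x,y deg [-0.34  0.26] z 79.1 rms 0.6
side fence top 5202 slope x,y deg [ 0.08 -3.98] z 42.8 rms 0.72
```

```bash
python3 -c "
from plant import ctrl
print(ctrl.sign_off())"
```

```text
the job is handed in; nothing more can be done
None
```

The coupling stands upright in the tray's large compartment, and the valve block was handed in still gripped and pressed into the nest corner at about 16 N and 14 N on the two fences, within about 0.4° of level, after roughly 18 s.

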